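Set up the double boiler and hold the wax strainer over it

ROBOT

A 7-joint arm with a two-finger parallel gripper is mounted at the origin on the work surface. World frame = base frame: x ahead of the robot, y to its left, z up, the work surface at z = 0. Lengths are in m, angles in rad, forces in N, time in s.
With the tool pointing down it reaches from about 0.35 to 0.9 m from the base axis. Payload 8.1 kg.
Tool frame: the origin (TCP) lies at the very end of the fingers, on their centre line; the grasp point (between the pads) lies 19 mm behind it (ctrl.pinch_z is the distance from the TCP to the grasp point, in m); z points along the fingers, y is the line along which they close (so a half turn about z gives the same grasp; the last joint's range is limited). The gripper opens to 92 mm and grips with 3 to 60 N. Pads are 19 mm wide; open, the fingers measure 130 mm over their backs; the gripper's body (75 mm by 190 mm) begins 47 mm behind the grasp point.
Start: joints at [1.208, 0.434, 0.025, 1.573, -0.012, 1.134, -0.075], TCP at [0.161, -0.604, 0.227] pointing down, gripper open.
Joint ranges: [-2.62, 2.62], [-0.44, 2.09], [-1.27, 1.32], [0.08, 2.57], [-1.32, 4.46], [0.12, 2], [-2.74, 2.74]. Speed limits (rad/s): [2.22, 2.22, 3.01, 3.01, 3.14, 3.14, 3.14].

INTERFACE

Orientations are given as a rotation vector (axis times angle).
In Python, from station import ctrl gives the robot as it stands.
- The arm moves only by the tool play_rows, never from a script. Its argument "commands" is a list of rows, each a list of 3 entries, a list of its own where there are three numbers: the closure, from 0 (fully open) to 1 (shut), then the shift along the tool's x, y, z scaled (see below), then the turn about the tool's z scaled (see below). A call has exactly 5 rows; each row shifts and turns the commanded pose from where the row before left it, along the tool's axes as they then stand; what a row does not reach is not made up. The controller multiplies each number of a shift by 80 mm and each number of a turn by pi rad. A row lasts 1/8 s, in which the tool goes at most 62.5 mm and 10.7 degrees, less where a joint would pass 70% of its speed; a pose out of reach is approached as far as the arm can. A call with a number of a shift or a turn outside -1 to 1 is refused whole. A call with a gripper value outside its range is refused whole. The fingers move at their own pace and stop on an object; "squeeze" is the grip in N (left out, the last holds). Time passes only in rows, so rows that do not move let the fingers close, or fill a call up. It gives the time, the measured TCP pose, the force, the opening and the grip force at its end, in the units of the state.
- ctrl.get_obs(): the state, without advancing time (a new reading comes with each control period).
- ctrl.get_image(name): name is "side" or "top"; returns a dict with "image" (400x640x3 uint8, red, green, blue), "K" (3x3 intrinsics, pixels), "dist" ([k1, k2, p1, p2, k3] as OpenCV has them; the pictures are not rectified), "R" (3x3) and "t" (3): a world point X has camera coordinates R X + t. Camera axes: x right, y down, z forward; pixel columns grow to the right and rows downward; lengths in m; the calibration is good to about 2 mm. A picture is of the moment at which its call begins. There is no depth.
- ctrl.hand_in(): hands the job in; it is judged then, once.
The state is a dict: "time_s": time; "q": joint angles; "qd": joint speeds; "joint_efforts": joint torques, N m; "tool_pos": TCP position; "eef_rot": TCP orientation; "ft_force": force on the tool from outside, world axes, zero at the start; "ft_torque": the same for the moment, N m; "opening": finger opening in m; "grasp_force": force on a finger pad.
Only numpy, scipy, OpenCV 4.12 (cv2) and the standard library are available. Lean on these libraries where they do the work, as an engineer would, in place of code of your own. Each camera call takes 0.05 s, during which the arm holds its last target. There are 200 camera calls.

TASK

Get the little double boiler ready for straining wax: stand the tall, narrow steel melting pot upright in the middle of the wide water-bath pot on the hot plate, setting it down gently, not dropping it, and let go of it. Then lift the strainer by its wooden handle off the drip jar, carry it over the things in between and finish while holding it: level and centred over the mouth of the melting pot, the underside of its bowl about a finger's width (15 mm) above the rim, so that wax can be poured through it. The strainer must not touch the pots at any time, and everything else stays where it stands.

Things in the scene. Friction and masses are not known exactly. Their poses are not given: they have to be found in the camera images.
- hotplate: white electric hot plate, fixed on the bench, 230 x 230 mm with a round dark iron plate of 156 mm diameter in the middle; the iron plate's top is 75 mm above the bench. Origin: centre of its footprint, on the bench; z up, control knob on its -x side.
- bath_pot: the water-bath pot: wide, low round steel pot standing loose near the middle of the hot plate, empty, 0.7 kg; outside diameter 92 mm (97 at the rolled rim), inside 86, 62 mm high, floor 4 mm thick. Two small wire ears along its own +x and -x reach 70 mm from its axis, 15 mm below the rim. Origin: centre of its underside; z up.
- melting_pot: the melting pot: tall, narrow round steel pot, straight-walled like the bath pot, outside diameter 64 mm, wall 3 mm, 105 mm high, open, empty, about 0.22 kg, standing on the bench. Origin: centre of its underside; z up its axis. Stood in the bath pot its underside is 4 mm above the bath pot's, it has 11 mm of room all round and sticks out 47 mm above that rim.
- melting_pot_rim (a point): centre of the melting pot's mouth, level with its rim, 105 mm above its origin.
- drip_jar: round terracotta jar, outside diameter 86 mm, 70 mm high, open at the top, loose, 0.5 kg. Origin: centre of its underside; z up. The strainer starts level with its bowl in the jar, its tang and ears lying on the jar's rim, so that the strainer's origin is 43 mm above the bench.
- strainer: perforated steel strainer with a straight wooden handle, about 0.12 kg. Round bowl 67 mm in diameter outside (73 at its flat rim), 30 mm deep, its bottom flat over 24 mm. Origin: centre of the bowl's underside; z up, the handle runs along its own +x. Two short steel ears stand out 54 mm from the axis on the -x side. It balances about 25 mm from the bowl's axis towards the handle.
- tool_stand: bystander: wooden block 50 x 130 mm (x, y) with modelling tools standing in it, 125 mm high overall. Origin: centre of its underside.
- wax_head: bystander: small brown wax head on its neck, 66 mm wide, 127 mm high. Origin: centre of its underside.
- wax_slabs: bystander: two brown wax slabs lying one on the other, 75 x 130 mm (x, y), 36 mm high. Origin: centre of the underside.
- offcut_dish: bystander: terracotta dish of wax offcuts, 112 mm diameter, about 30 mm high. Origin: centre of its underside.
- spirit_lamp: bystander: green glass spirit lamp with a clear cap, 78 mm diameter, 85 mm high. Origin: centre of its underside.
- brush: bystander: brush lying on the bench, 170 mm long along its x. Origin: underside of its middle.
- mallet: bystander: wooden mallet lying on the bench, head 60 mm in diameter, handle along its -x. Origin: under the head.
- strainer_grip (a point): point on the strainer to hold it by: in the middle of the handle's section, 85 mm along the strainer's +x and 31 mm above its origin, axes as the strainer's. The wooden handle runs along x from 60 to 154 mm from the bowl's axis, is 16 mm wide (y) and 13 mm high; a thin steel tang joins it to the bowl's rim.
There are look-alikes about, which are no part of the job. Leave any blue look-alike of the melting_pot alone. What is shaped like the bath_pot but blue is not meant.

How it is judged:
By the outcome, as a careful person would: the job done as asked, in the order asked, and still so for the second after the job is handed in, while the arm keeps its last pose, push and grip.
It also fails if it takes over 72 s, if anything falls off the work surface, if the arm or the gripper's body presses on something with over 40 N, if the wrist force passes 120 N, or if a joint passes its speed limit or range.

## Working session

There is one attempt and no reset: what is moved stays moved. The work goes in short steps, Python scripts to look and compute and a tool call to move; the robot and the scene stay as the last step left them, time stands still between calls to the robot, and variables do not carry over. Pictures are saved under pics/ and viewed, at most 10 in all, crops included, and the job is handed in when it is done.

Besides the shell and the picture viewer there is one more tool, called after "Emit:" as name(argument=value, ...), one argument or row to a line, values as JSON. play_rows: Moves the arm, as the interface text tells. Shifts and turns lie within -1 to 1; 1 stands for 80 mm of shift or pi rad of turn. Its arguments: {"type":"object","properties":{"commands":{"type":"array","items":{"type":"array"}},"squeeze":{"type":"number"}},"required":["commands"]}

```bash
mkdir -p pics; ls
python3 - <<'E'
from station import ctrl
import cv2,numpy as np
np.set_printoptions(precision=4,suppress=True)
o=ctrl.get_obs();print(o)
for n in("top","side"):
    d=ctrl.get_image(n);cv2.imwrite(f"pics/{n}0.png",d["image"][:,:,::-1])
    print(n,d["K"],d["dist"],d["R"],d["t"],-d["R"].T@d["t"])
E
```

```text
pics
{'time_s': 0.0, 'q': array([ 1.2084,  0.4352,  0.025 ,  1.5741, -0.0116,  1.134 , -0.0751]), 'qd': array([-0.0003, -0.001 ,  0.0001,  0.0011,  0.0011, -0.0013, -0.0011]), 'joint_efforts': array([ -0.0008, -66.7851,   0.9844, -31.4468,  -0.0606,   0.043 ,
         0.0002]), 'tool_pos': array([ 0.1603, -0.6035,  0.2259]), 'eef_rot': array([-3.1136, -0.4066,  0.0006]), 'ft_force': array([0.2049, 0.0937, 0.1757]), 'ft_torque': array([0.0178, 0.0208, 0.0086]), 'grasp_force': 0.0, 'opening': 0.09185460369361764}
top [[372.8004   0.     321.4715]
 [  0.     372.8004 199.7024]
 [  0.       0.       1.    ]] [-0.0109  0.      0.      0.      0.    ] [[ 0.0043 -0.9999  0.012 ]
 [-0.9948 -0.0055 -0.1021]
 [ 0.1022 -0.0115 -0.9947]] [0.0925 0.5179 0.9055] [0.4222 0.1058 0.9525]
side [[440.6675   0.     316.7745]
 [  0.     440.6675 198.4922]
 [  0.       0.       1.    ]] [-0.0897  0.      0.      0.      0.    ] [[-0.7459 -0.6661 -0.0021]
 [-0.364   0.4101 -0.8363]
 [ 0.5579 -0.623  -0.5483]] [0.4282 0.2433 1.1408] [-0.2285  0.8961  0.8299]
```

View pics/top0.png

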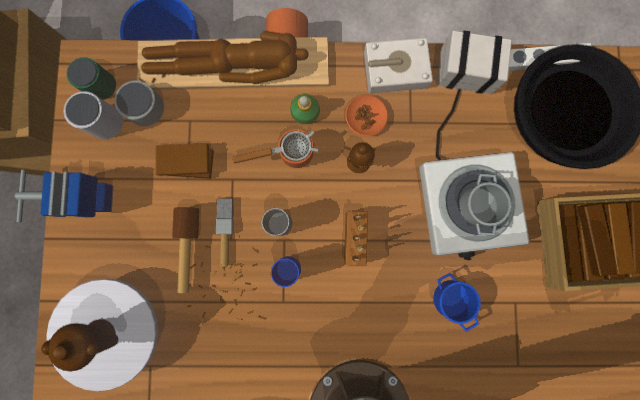

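View pics/side0.png

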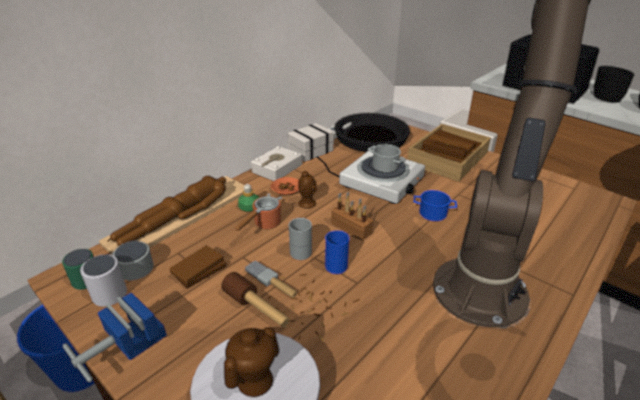

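```bash
cat > h.py <<'E'
import cv2,numpy as np
from station import ctrl
np.set_printoptions(precision=4,suppress=True)
def back(d,uv,z):
    p=cv2.undistortPoints(np.array([[uv]],float),d["K"],d["dist"])[0,0]
    r=d["R"].T@np.array([*p,1]);c=-d["R"].T@d["t"]
    return c+r*(z-c[2])/r[2]
def proj(d,P):
    return cv2.projectPoints(np.array(P,float).reshape(-1,3),cv2.Rodrigues(d["R"])[0],d["t"],d["K"],d["dist"])[0][:,0]
A=np.linspace(0,2*np.pi,73)
def circ(c,r,z): return np.c_[c[0]+r*np.cos(A),c[1]+r*np.sin(A),0*A+z]
def crop(d,uv,curves,w=66,h=75,s=4):
    u0,v0=int(uv[0]-w/2),int(uv[1]-h/2)
    im=cv2.warpAffine(d["image"][:,:,::-1].copy(),np.float64([[s,0,-u0*s+s/2],[0,s,-v0*s+s/2]]),(w*s,h*s),flags=cv2.INTER_CUBIC)
    for P,col in curves:
        q=(proj(d,P)-[u0,v0]+.5)*s
        cv2.polylines(im,[np.round(q).astype(int)],False,col,1,cv2.LINE_AA)
    for k in range(0,w,10): cv2.putText(im,str(u0+k),(k*s,8),0,.3,(0,255,255),1)
    for k in range(10,h,10): cv2.putText(im,str(v0+k),(0,k*s+4),0,.3,(0,255,255),1)
    return im
E
cat > a.py <<'E'
from h import *
import sys
T,S=ctrl.get_image("top"),ctrl.get_image("side")
mp=back(T,(275.5,221.5),.105)[:2]; bp=back(T,(490,195),.137)[:2]; j=back(T,(296,147),.07)[:2]
hp=back(T,(472,203),.075)[:2]
print(mp,bp,j,hp)
y=(0,255,0);r=(0,0,255)
cm=[(circ(mp,.032,.105),y),(circ(mp,.032,0),r)]
cb=[(circ(bp,.0485,.137),y),(circ(bp,.046,.075),r)]
cj=[(circ(j,.0365,.073),y),(circ(j,.043,.07),r)]
rows=[]
for d in(T,S):
    rows.append(np.hstack([crop(d,proj(d,[*mp,.06])[0],cm),crop(d,proj(d,[*j,.06])[0]+([-20,5] if d is T else [-10,0]),cj,),crop(d,proj(d,[*bp,.1])[0],cb)]))
cv2.imwrite("pics/a.png",np.vstack(rows))
E
python3 a.py
```

```text
[0.459  0.2001] [ 0.5186 -0.2776] [0.6404 0.1576] [ 0.5065 -0.2626]
```

View pics/a.png

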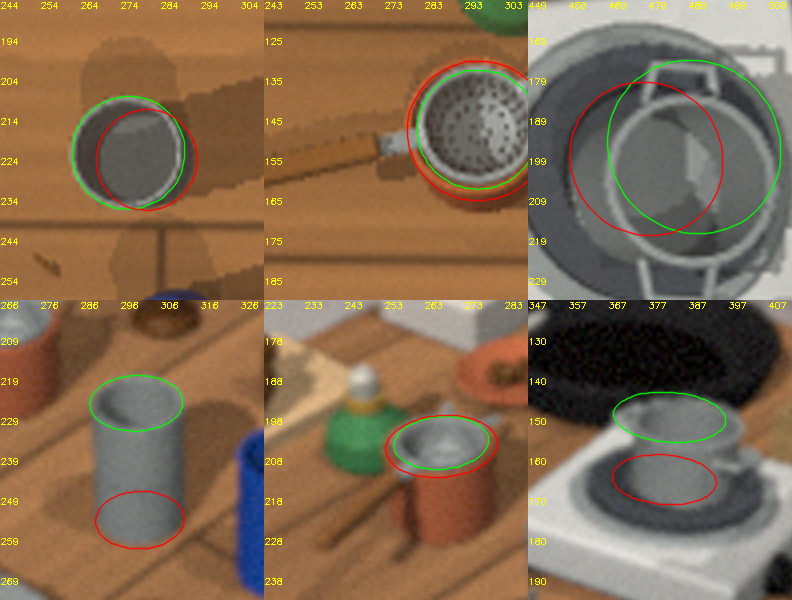

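```bash
cat > b.py <<'E'
from h import *
T,S=ctrl.get_image("top"),ctrl.get_image("side")
mp=np.array([.459,.2001]); bp=back(T,(489.7,203.4),.137)[:2]; j=back(T,(296,147),.073)[:2]
bl=back(T,(286,270),.105)[:2]
h=back(T,(243.5,156.8),.0745)[:2]-j; h2=back(T,(270.7,152),.0745)[:2]-j
th=np.arctan2(h[1],h[0]); print(bp,j,bl,np.degrees(th),np.degrees(np.arctan2(h2[1],h2[0])))
y=(0,255,0);r=(0,0,255)
c,s=np.cos(th),np.sin(th)
def st(x,yy,z): return [j[0]+c*x-s*yy,j[1]+s*x+c*yy,z+.043]
hd=np.array([st(60,-8,31),st(154,-8,31),st(154,8,31),st(60,8,31),st(60,-8,31)]) if 0 else np.array([st(a/1e3,b/1e3,.031) for a,b in((60,-8),(154,-8),(154,8),(60,8),(60,-8))])
cb=[(circ(bp,.0485,.137),y),(circ(bp,.046,.075),r)]
cj=[(circ(j,.0365,.073),y),(circ(j,.043,0),r),(hd,y)]
rows=[]
for d in(T,S):
    rows.append(np.hstack([crop(d,proj(d,[*(j+h*.5),.06])[0],cj,100,75),crop(d,proj(d,[*bp,.1])[0],cb,100,75)]))
cv2.imwrite("pics/b.png",np.vstack(rows))
E
python3 b.py
```

```text
[ 0.4998 -0.2761] [0.6397 0.1575] [0.3505 0.1748] 101.36508362257793 102.17346914996726
```

View pics/b.png

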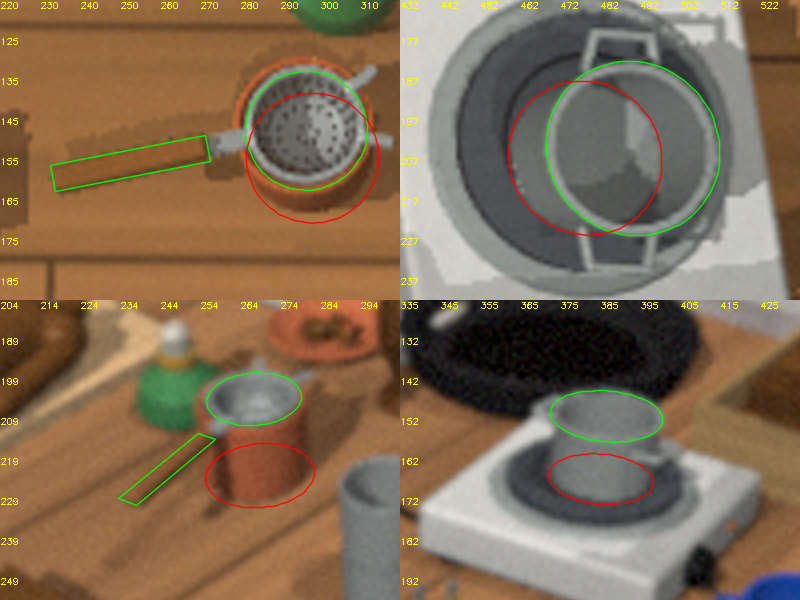

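```bash
cat > g.py <<'E'
# usage: g.py x y z [x y z ...] : scaled tool-frame deltas, legs chained from the measured pose (yaw fixed)
import sys,numpy as np
from station import ctrl
from scipy.spatial.transform import Rotation as Ro
np.set_printoptions(precision=3,suppress=True)
o=ctrl.get_obs();R=Ro.from_rotvec(o["eef_rot"]).as_matrix();p=o["tool_pos"]
print("t",o["time_s"],"p",p,"q",o["q"],"op",o["opening"],"gf",o["grasp_force"],"F",o["ft_force"]);print("x",R[:,0],"y",R[:,1],"z",R[:,2])
for w in np.array(sys.argv[1:],float).reshape(-1,3):
    print(w,"units",R.T@(w-p)/.08,"mm",np.linalg.norm(w-p)*1e3);p=w
E
python3 g.py .48 -.2 .28 .459 .2 .25 .459 .2 .071
```

```text
t 0.3 p [ 0.16  -0.604  0.227] q [ 1.208  0.435  0.025  1.573 -0.012  1.134 -0.075] op 0.09147164135958123 gf 0.0 F [-0.376  0.254 -0.201]
x [ 0.966  0.257 -0.   ] y [ 0.257 -0.966 -0.   ] z [-0.  0. -1.]
[ 0.48 -0.2   0.28] units [ 5.157 -3.854 -0.667] mm 517.773465821409
[0.459 0.2   0.25 ] units [ 1.03  -4.9    0.377] mm 401.67275237436763
[0.459 0.2   0.071] units [0.    0.001 2.237] mm 179.0
```

Emit:
play_rows(
  commands=[
    [0,[0.3,-0.2,-0.2],0],
    [0,[0.5,-0.4,-0.1],0],
    [0,[0.5,-0.4,-0.1],0],
    [0,[0.5,-0.4,-0.1],0],
    [0,[0.5,-0.4,-0.1],0],
  ],
  squeeze=30,
)

```text
time_s: 0.92
tool_pos: [0.3022, -0.4162, 0.2751]
eef_rot: [3.115, 0.407, 0.0]
ft_force: [0.9, -0.2, 0.7]
opening: 0.0919
grasp_force: 0.0
```

Emit:
play_rows(
  commands=[
    [0,[0.6,-0.4,0],0],
    [0,[0.6,-0.4,0],0],
    [0,[0.6,-0.4,0],0],
    [0,[0.6,-0.4,0],0],
    [0,[0.5,-0.4,0],0],
  ],
)

```text
time_s: 1.55
tool_pos: [0.4858, -0.2016, 0.2748]
eef_rot: [3.115, 0.408, 0.001]
ft_force: [0.2, -0.0, 0.1]
opening: 0.0918
grasp_force: 0.0
```

Emit:
play_rows(
  commands=[
    [0,[0.1,-0.6,0],0],
    [0,[0.1,-0.6,0],0],
    [0,[0.1,-0.6,0],0],
    [0,[0.1,-0.6,0],0],
    [0,[0.1,-0.6,0],0],
  ],
)

```text
time_s: 2.17
tool_pos: [0.4612, 0.0403, 0.2749]
eef_rot: [3.115, 0.406, 0.001]
ft_force: [0.9, 0.7, 0.4]
opening: 0.0918
grasp_force: 0.0
```

```bash
python3 g.py .459 .2 .25 .459 .2 .071
```

```text
t 2.175 p [0.461 0.04  0.275] q [ 0.161  0.16  -0.414  1.849  0.071  1.146 -1.589] op 0.09180523956185503 gf 0.0 F [0.936 0.689 0.416]
x [0.967 0.257 0.   ] y [ 0.257 -0.967  0.   ] z [ 0.001 -0.    -1.   ]
[0.459 0.2   0.25 ] units [ 0.485 -1.937  0.311] mm 161.66460634443
[0.459 0.2   0.071] units [-0.001 -0.001  2.237] mm 179.0
```

Emit:
play_rows(
  commands=[
    [0,[0.1,-0.5,0],0],
    [0,[0.1,-0.5,0],0],
    [0,[0.1,-0.5,0.1],0],
    [0,[0.2,-0.4,0.2],0],
    [0,[0,0,0],0],
  ],
)

```text
time_s: 2.8
tool_pos: [0.4603, 0.1985, 0.2497]
eef_rot: [-3.113, -0.413, 0.003]
ft_force: [-0.9, -0.5, -1.3]
opening: 0.092
grasp_force: 0.0
```

```bash
python3 g.py .459 .2 .071
```

```text
t 2.8 p [0.46  0.198 0.25 ] q [-0.096  0.262 -0.513  1.801  0.14   1.116 -1.963] op 0.09203983999964672 gf 0.0 F [-0.918 -0.522 -1.338]
x [ 0.965  0.261 -0.002] y [ 0.261 -0.965 -0.001] z [-0.002  0.001 -1.   ]
[0.459 0.2   0.071] units [-0.007 -0.02   2.234] mm 178.73051737543906
```

Emit:
play_rows(
  commands=[
    [0,[0,-0.02,0.5],0],
    [0,[0,0,0.5],0],
    [0,[0,0,0.5],0],
    [0,[0,0,0.4],0],
    [0,[0,0,0.3],0],
  ],
)

```text
time_s: 3.42
tool_pos: [0.4607, 0.196, 0.0737]
eef_rot: [3.114, 0.405, -0.001]
ft_force: [-0.6, 0.1, 1.0]
opening: 0.0917
grasp_force: 0.0
```

Emit:
play_rows(
  commands=[
    [0.2,[0,0,0],0],
    [0.4,[0,0,0],0],
    [1,[0,0,0],0],
    [1,[0,0,0],0],
    [1,[0,0,0],0],
  ],
  squeeze=30,
)

```text
time_s: 4.05
tool_pos: [0.4616, 0.1982, 0.0759]
eef_rot: [-3.114, -0.407, -0.004]
ft_force: [-1.5, 2.3, 7.5]
opening: 0.0644
grasp_force: 29.9
```

```bash
python3 g.py .459 .2 .271
```

```text
t 4.05 p [0.462 0.198 0.076] q [-0.172  0.469 -0.447  2.01   0.301  0.723 -2.115] op 0.06438372396000995 gf 29.897565101481387 F [-1.522  2.259  7.508]
x [0.966 0.257 0.002] y [ 0.257 -0.966 -0.   ] z [ 0.002  0.001 -1.   ]
[0.459 0.2   0.271] units [-0.02  -0.031 -2.439] mm 195.15310628754767
```

Emit:
play_rows(
  commands=[
    [1,[0,0,-0.2],0],
    [1,[0,0,-0.4],0],
    [1,[0,0,-0.6],0],
    [1,[0,0,-0.6],0],
    [1,[0,0,-0.6],0],
  ],
)

```text
time_s: 4.68
tool_pos: [0.46, 0.1971, 0.2691]
eef_rot: [3.115, 0.407, -0.0]
ft_force: [1.2, -0.5, -3.1]
opening: 0.064
grasp_force: 29.8
```

```bash
python3 g.py .4985 -.2755 .27 .4985 -.2755 .153
python3 - <<'E'
from h import *
S=ctrl.get_image("side");T=ctrl.get_image("top")
p=ctrl.get_obs()["tool_pos"]
m=np.hstack([crop(d,proj(d,p)[0],[(circ(p[:2],.032,p[2]+.031),(0,255,0)),(circ(p[:2],.032,p[2]-.074),(0,0,255))],100,100) for d in(T,S)])
cv2.imwrite("pics/c.png",m)
E
```

```text
t 4.675 p [0.46  0.197 0.269] q [-0.084  0.245 -0.522  1.773  0.133  1.158 -1.957] op 0.0639906371210399 gf 29.839473912874155 F [ 1.15  -0.507 -3.126]
x [ 0.966  0.257 -0.   ] y [ 0.257 -0.966  0.   ] z [-0. -0. -1.]
[ 0.498 -0.276  0.27 ] units [-1.054  5.833 -0.01 ] mm 474.1744885133834
[ 0.498 -0.276  0.153] units [ 0.    -0.     1.462] mm 117.00000000000001
```

View pics/c.png

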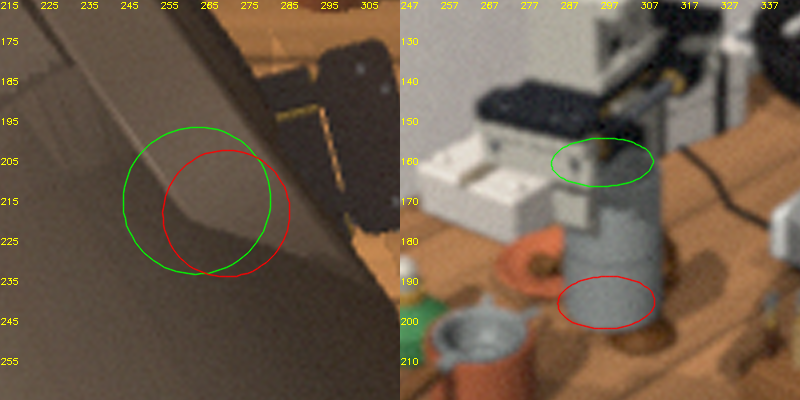

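Emit:
play_rows(
  commands=[
    [1,[-0.1,0.3,0],0],
    [1,[-0.1,0.6,0],0],
    [1,[-0.1,0.6,0],0],
    [1,[-0.1,0.6,0],0],
    [1,[-0.1,0.6,0],0],
  ],
)

```text
time_s: 5.4
tool_pos: [0.4767, -0.0232, 0.2667]
eef_rot: [3.115, 0.407, -0.001]
ft_force: [1.0, 0.1, -2.6]
opening: 0.064
grasp_force: 29.8
```

Emit:
play_rows(
  commands=[
    [1,[-0.1,0.6,0],0],
    [1,[-0.1,0.6,0],0],
    [1,[-0.1,0.6,0],0],
    [1,[-0.1,0.6,0],0],
    [1,[-0.1,0.5,0],0],
  ],
)

```text
time_s: 6.02
tool_pos: [0.4975, -0.2578, 0.2664]
eef_rot: [-3.115, -0.405, 0.002]
ft_force: [-0.7, 0.1, -2.4]
opening: 0.0637
grasp_force: 29.8
```

Emit:
play_rows(
  commands=[
    [1,[0,0.2,0],0],
    [1,[0,0,0],0],
    [1,[0,0,0],0],
    [1,[0,0,0],0],
    [1,[0,0,0],0],
  ],
)

```text
time_s: 6.65
tool_pos: [0.5027, -0.2705, 0.2669]
eef_rot: [3.115, 0.409, 0.0]
ft_force: [-0.2, 0.7, -1.6]
opening: 0.064
grasp_force: 29.8
```

```bash
python3 g.py .5005 -.275 .27 .5005 -.275 .154
python3 - <<'E'
from h import *
S=ctrl.get_image("side");T=ctrl.get_image("top")
p=ctrl.get_obs()["tool_pos"]
b=[.4985,-.2755]
m=np.hstack([crop(d,proj(d,[*p[:2],.2])[0],[(circ(p[:2],.032,p[2]-.075),(0,0,255)),(circ(b,.0485,.137),(0,255,0))],100,110) for d in(T,S)])
cv2.imwrite("pics/d.png",m)
E
```

```text
t 6.65 p [ 0.503 -0.271  0.267] q [ 0.577  0.332 -0.237  1.634  0.083  1.185 -0.988] op 0.06397305067448458 gf 29.839129686591264 F [-0.227  0.695 -1.565]
x [0.966 0.258 0.   ] y [ 0.258 -0.966  0.   ] z [ 0.  0. -1.]
[ 0.5   -0.275  0.27 ] units [-0.041  0.047 -0.039] mm 5.882880673590085
[ 0.5   -0.275  0.154] units [-0.   -0.    1.45] mm 116.00000000000001
```

View pics/d.png

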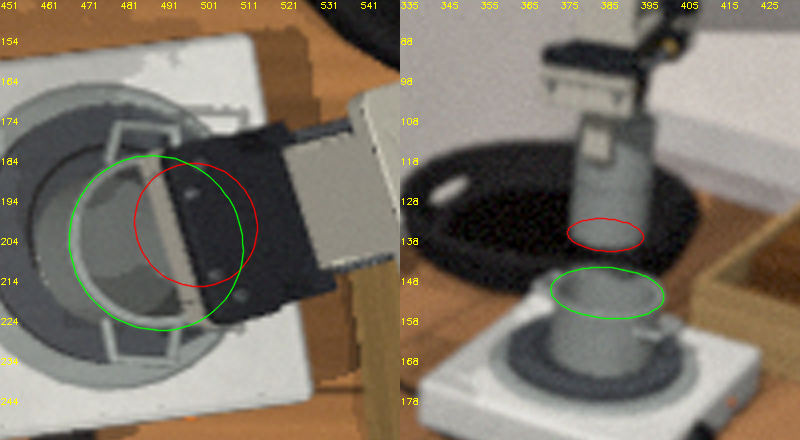

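Emit:
play_rows(
  commands=[
    [1,[-0.03,0.05,0],0],
    [1,[0,0,0.3],0],
    [1,[0,0,0.4],0],
    [1,[0,0,0.3],0],
    [1,[0,0,0.2],0],
  ],
)

```text
time_s: 7.38
tool_pos: [0.5008, -0.2761, 0.1696]
eef_rot: [-3.115, -0.406, 0.002]
ft_force: [-0.9, 0.0, -2.7]
opening: 0.0641
grasp_force: 29.8
```

```bash
python3 g.py .5005 -.275 .154;  python3 - <<'E'
from h import *
S=ctrl.get_image("side");p=ctrl.get_obs()["tool_pos"]
b=[.4985,-.2755]
m=crop(S,proj(S,[*p[:2],.14])[0],[(circ(p[:2],.032,p[2]+.030),(0,0,255)),(circ(b,.0485,.137),(0,255,0))],70,60,8)
cv2.imwrite("pics/e.png",m)
E
```

```text
t 7.375 p [ 0.501 -0.276  0.17 ] q [ 0.578  0.418 -0.23   1.762  0.112  0.976 -1.006] op 0.06405939586827088 gf 29.83898499395707 F [-0.941  0.012 -2.719]
x [ 0.967  0.256 -0.001] y [ 0.256 -0.967 -0.001] z [-0.001  0.    -1.   ]
[ 0.5   -0.275  0.154] units [ 0.    -0.014  0.195] mm 15.611307896491251
```

View pics/e.png

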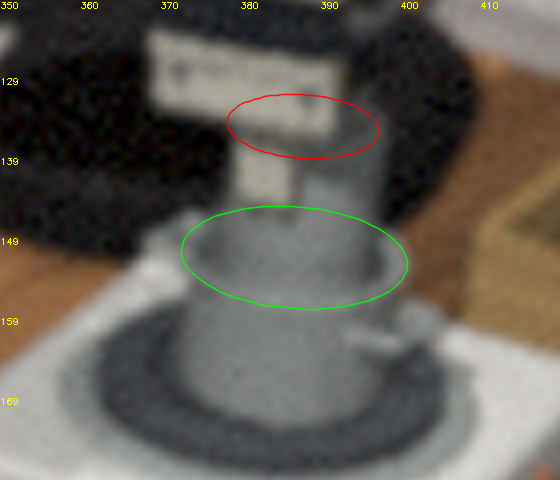

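Emit:
play_rows(
  commands=[
    [1,[0,0,0.08],0],
    [1,[0,0,0.04],0],
    [1,[0,0,0.02],0],
    [1,[0,0,0.02],0],
    [1,[0,0,0],0],
  ],
)

```text
time_s: 8.05
tool_pos: [0.5013, -0.2759, 0.158]
eef_rot: [3.115, 0.407, 0.0]
ft_force: [0.0, -0.1, -2.3]
opening: 0.0637
grasp_force: 29.8
```

Emit:
play_rows(
  commands=[
    [1,[0,0,0.01],0],
    [1,[0,0,0.01],0],
    [1,[0,0,0.01],0],
    [1,[0,0,0.01],0],
    [1,[0,0,0],0],
  ],
)

```text
time_s: 8.68
tool_pos: [0.5015, -0.2759, 0.155]
eef_rot: [3.115, 0.407, 0.001]
ft_force: [1.0, 0.2, 0.9]
opening: 0.0642
grasp_force: 29.9
```

Emit:
play_rows(
  commands=[
    [1,[0,0,0.01],0],
    [1,[0,0,0.01],0],
    [1,[0,0,0],0],
    [1,[0,0,0],0],
    [1,[0,0,0],0],
  ],
)

```text
time_s: 9.3
tool_pos: [0.5023, -0.2757, 0.1549]
eef_rot: [3.114, 0.407, 0.003]
ft_force: [-2.5, 3.6, 13.9]
opening: 0.0642
grasp_force: 30.0
```

Emit:
play_rows(
  commands=[
    [1,[0,0,-0.01],0],
    [0.25,[0,0,0],0],
    [0.15,[0,0,0],0],
    [0,[0,0,0],0],
    [0,[0,0,0],0],
  ],
)

```text
time_s: 9.93
tool_pos: [0.5013, -0.276, 0.1538]
eef_rot: [3.115, 0.407, -0.0]
ft_force: [-0.6, 0.4, -0.4]
opening: 0.0904
grasp_force: 0.0
```

Emit:
play_rows(
  commands=[
    [0,[0,0,-0.1],0],
    [0,[0,0,-0.3],0],
    [0,[0,0,-0.5],0],
    [0,[0,0,-0.5],0],
    [0,[0,0,-0.6],0],
  ],
)

```text
time_s: 10.55
tool_pos: [0.5009, -0.2757, 0.3155]
eef_rot: [-3.115, -0.407, 0.001]
ft_force: [0.5, -0.2, -0.0]
opening: 0.0921
grasp_force: 0.0
```

```bash
python3 g.py .52 .2 .3
```

```text
t 10.55 p [ 0.501 -0.276  0.315] q [ 0.584  0.304 -0.234  1.552  0.072  1.294 -0.97 ] op 0.09205763298971718 gf 0.0 F [ 0.459 -0.224 -0.028]
x [ 0.966  0.257 -0.   ] y [ 0.257 -0.966 -0.   ] z [-0.  0. -1.]
[0.52 0.2  0.3 ] units [ 1.759 -5.686  0.195] mm 476.3643721840993
```

Emit:
play_rows(
  commands=[
    [0,[0,0,0],-0.05],
    [0,[0,0,0],-0.05],
    [0,[0,0,0],-0.05],
    [0,[0,0,0],-0.05],
    [0,[0,0,0],-0.05],
  ],
)

```text
time_s: 11.18
tool_pos: [0.5013, -0.2759, 0.3146]
eef_rot: [2.718, 1.575, 0.0]
ft_force: [0.4, 0.3, -0.2]
opening: 0.0916
grasp_force: 0.0
```

Emit:
play_rows(
  commands=[
    [0,[0,0,0],-0.05],
    [0,[0,0,0],-0.05],
    [0,[0,0,0],-0.05],
    [0,[0,0,0],-0.05],
    [0,[0,0,0],-0.03],
  ],
)

```text
time_s: 11.8
tool_pos: [0.5012, -0.276, 0.3145]
eef_rot: [1.987, 2.433, -0.0]
ft_force: [0.1, -0.4, 0.1]
opening: 0.092
grasp_force: 0.0
```

```bash
python3 g.py .6228 .2408 .25 .6228 .2408 .055
```

```text
t 11.8 p [ 0.501 -0.276  0.315] q [ 0.779  0.338 -0.506  1.537  0.167  1.309  0.455] op 0.09199556019081476 gf 0.0 F [ 0.15  -0.432  0.112]
x [-0.2   0.98 -0.  ] y [0.98 0.2  0.  ] z [ 0. -0. -1.]
[0.623 0.241 0.25 ] units [6.027 2.777 0.805] mm 534.7817798467553
[0.623 0.241 0.055] units [ 0.001 -0.001  2.437] mm 195.0
```

Emit:
play_rows(
  commands=[
    [0,[0.3,0.1,0],0],
    [0,[0.6,0.3,0],0],
    [0,[0.6,0.3,0],0],
    [0,[0.6,0.3,0],0],
    [0,[0.6,0.3,0],0],
  ],
)

```text
time_s: 12.42
tool_pos: [0.5613, -0.0423, 0.3147]
eef_rot: [1.992, 2.428, 0.0]
ft_force: [0.7, -0.5, -0.8]
opening: 0.0916
grasp_force: 0.0
```

Emit:
play_rows(
  commands=[
    [0,[0.6,0.3,0],0],
    [0,[0.6,0.3,0],0],
    [0,[0.6,0.3,0],0],
    [0,[0.6,0.3,0],0],
    [0,[0.5,0.2,0],0],
  ],
)

```text
time_s: 13.05
tool_pos: [0.6257, 0.2078, 0.3143]
eef_rot: [-1.992, -2.43, -0.001]
ft_force: [-0.2, -0.9, 0.4]
opening: 0.0919
grasp_force: 0.0
```

Emit:
play_rows(
  commands=[
    [0,[0.3,0.1,0.2],0],
    [0,[0.1,0,0.4],0],
    [0,[0,0,0.2],0],
    [0,[0,0,0],0],
    [0,[0,0,0],0],
  ],
)

```text
time_s: 13.68
tool_pos: [0.6278, 0.238, 0.2513]
eef_rot: [1.993, 2.427, 0.002]
ft_force: [0.1, 0.0, -0.3]
opening: 0.0918
grasp_force: 0.0
```

```bash
python3 g.py .6228 .2408 .055
python3 - <<'E'
from h import *
T,S=ctrl.get_image("top"),ctrl.get_image("side")
mp=[.4985,-.2755];y=(0,255,0);r=(0,0,255)
c=[(circ(mp,.032,.184),r),(circ(mp,.0485,.137),y)]
p=ctrl.get_obs()["tool_pos"]
j=np.array([.6397,.1575]);th=np.radians(101.5);
R=np.array([[np.cos(th),-np.sin(th)],[np.sin(th),np.cos(th)]])
hd=np.array([[*(j+R@[a/1e3,b/1e3]),.0805] for a,b in((60,-8),(154,-8),(154,8),(60,8),(60,-8))])
a=np.hstack([crop(T,proj(T,[*mp,.15])[0],c,60,60,6),crop(S,proj(S,[*mp,.15])[0],c,70,60,6)])
cs=[(circ(j,.0365,.073),y),(hd,y)]
S1=crop(S,proj(S,[.63,.2,.09])[0],cs,130,40,6)
cv2.imwrite("pics/f.png",np.vstack([a,S1]))
E
```

```text
t 13.675 p [0.628 0.238 0.251] q [-0.076  0.569 -0.608  1.374  0.326  1.297 -0.502] op 0.09178424690548008 gf 0.0 F [ 0.072  0.036 -0.292]
x [-0.194  0.981  0.   ] y [0.981 0.194 0.002] z [ 0.002  0.    -1.   ]
[0.623 0.241 0.055] units [ 0.046 -0.059  2.453] mm 196.37067246121543
```

View pics/f.png

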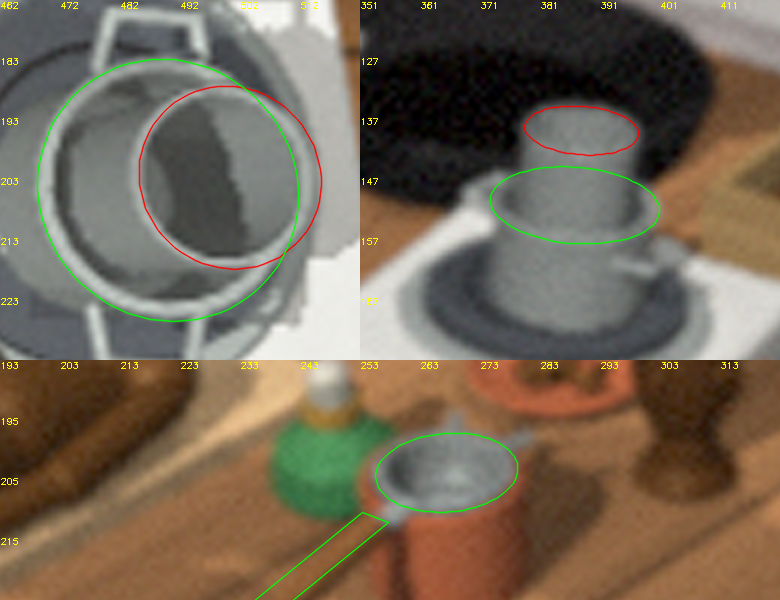

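Emit:
play_rows(
  commands=[
    [0,[0.05,-0.06,0.3],0],
    [0,[0,0,0.5],0],
    [0,[0,0,0.5],0],
    [0,[0,0,0.4],0],
    [0,[0,0,0.2],0],
  ],
)

```text
time_s: 14.4
tool_pos: [0.6215, 0.241, 0.0969]
eef_rot: [-1.993, -2.428, 0.002]
ft_force: [0.2, -0.3, 1.0]
opening: 0.0916
grasp_force: 0.0
```

```bash
python3 g.py .6228 .2408 .055
```

```text
t 14.4 p [0.621 0.241 0.097] q [-0.1    0.692 -0.564  1.565  0.415  1.008 -0.588] op 0.09162155121091693 gf 0.0 F [ 0.208 -0.268  1.002]
x [-0.195  0.981 -0.001] y [ 0.981  0.195 -0.001] z [-0.001 -0.001 -1.   ]
[0.623 0.241 0.055] units [-0.005  0.016  0.524] mm 41.94113445896663
```

Emit:
play_rows(
  commands=[
    [0,[0,0,0.3],0],
    [0.3,[0,0,0.22],0],
    [0.6,[0,0,0],0],
    [0.7,[0,0,0],0],
    [0.7,[0,0,0],0],
  ],
  squeeze=10,
)

```text
time_s: 15.02
tool_pos: [0.6222, 0.242, 0.0575]
eef_rot: [1.992, 2.428, 0.002]
ft_force: [-0.4, -0.4, -0.2]
opening: 0.0564
grasp_force: 0.0
```

Emit:
play_rows(
  commands=[
    [0.8,[0,0,0],0],
    [0.85,[0,0,0],0],
    [0.9,[0,0,0],0],
    [1,[0,0,0],0],
    [1,[0,0,0],0],
  ],
)

```text
time_s: 15.65
tool_pos: [0.6217, 0.2416, 0.0563]
eef_rot: [1.992, 2.429, 0.0]
ft_force: [0.2, 0.5, 0.3]
opening: 0.0158
grasp_force: 9.7
```

Emit:
play_rows(
  commands=[
    [1,[0,0,0],0],
    [1,[0,0,0],0],
    [1,[0,0,0],0],
    [1,[0,0,0],0],
    [1,[0,0,0],0],
  ],
  squeeze=50,
)

```text
time_s: 16.27
tool_pos: [0.6216, 0.2416, 0.0563]
eef_rot: [1.992, 2.429, 0.0]
ft_force: [-0.2, 0.5, 0.2]
opening: 0.0155
grasp_force: 49.4
```

```bash
python3 g.py .6228 .2408 .055
```

```text
t 16.275 p [0.622 0.242 0.056] q [-0.112  0.735 -0.544  1.596  0.446  0.937 -0.613] op 0.015534235714092324 gf 49.4146192073822 F [-0.216  0.522  0.19 ]
x [-0.196  0.981 -0.   ] y [0.981 0.196 0.   ] z [ 0. -0. -1.]
[0.623 0.241 0.055] units [-0.013  0.013  0.017] mm 1.9612047038777354
```

Emit:
play_rows(
  commands=[
    [1,[0,0,-0.1],0],
    [1,[0,0,-0.2],0],
    [1,[0,0,-0.3],0],
    [1,[0,0,-0.3],0],
    [1,[0,0,-0.4],0],
  ],
)

```text
time_s: 16.9
tool_pos: [0.6213, 0.2415, 0.1618]
eef_rot: [-1.992, -2.429, 0.0]
ft_force: [0.2, 0.3, -1.2]
opening: 0.0152
grasp_force: 49.4
```

Emit:
play_rows(
  commands=[
    [1,[0,0,-0.4],0],
    [1,[0,0,-0.5],0],
    [1,[0,0,-0.4],0],
    [1,[0,0,-0.2],0],
    [1,[0,0,0],0],
  ],
)

```text
time_s: 17.52
tool_pos: [0.6218, 0.2419, 0.2815]
eef_rot: [1.992, 2.428, 0.003]
ft_force: [0.9, -0.3, -2.0]
opening: 0.0156
grasp_force: 49.4
```

Run:
```python
from h import *
from scipy.spatial.transform import Rotation as Ro
T,S=ctrl.get_image("top"),ctrl.get_image("side")
o=ctrl.get_obs();p=o["tool_pos"];R=Ro.from_rotvec(o["eef_rot"]).as_matrix();y=(0,255,0)
x=R[:,0];c=p-.085*x
hd=np.array([c+a*R[:,0]+b*R[:,1]+[0,0,.019+.0065-.0018] for a,b in((.06,-.008),(.154,-.008),(.154,.008),(.06,.008),(.06,-.008))])
cs=[(circ(c[:2],.0365,p[2]-.0133+.03),y),(hd,y),(circ(c[:2],.012,p[2]-.0133),(0,0,255)),(circ([.6397,.1575],.043,.07),(255,0,0))]
print(p,R[:,0])
cv2.imwrite("pics/h.png",np.vstack([crop(S,proj(S,p-[0,.05,.05])[0],cs,110,90,6)]))
```

```text
[0.6211 0.2412 0.2791] [-0.1957  0.9807 -0.0006]
```

View pics/h.png

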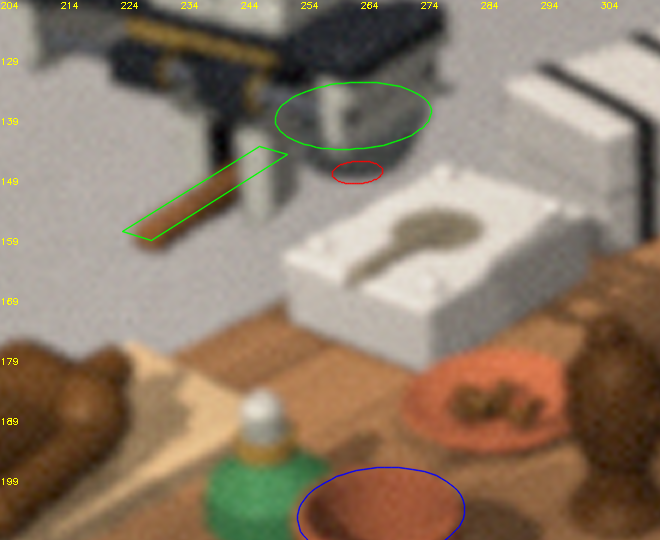

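```bash
python3 g.py .4815 -.1914 .28 .4815 -.1914 .2123
```

```text
t 17.625 p [0.621 0.241 0.279] q [-0.082  0.547 -0.615  1.342  0.312  1.351 -0.498] op 0.015525038304644452 gf 49.41538453102112 F [ 0.079 -0.778 -2.175]
x [-0.196  0.981 -0.001] y [ 0.981  0.196 -0.002] z [-0.001 -0.001 -1.   ]
[ 0.481 -0.191  0.28 ] units [-4.962 -2.77  -0.004] mm 454.59458209728933
[ 0.481 -0.191  0.212] units [0.001 0.001 0.846] mm 67.70000000000003
```

Emit:
play_rows(
  commands=[
    [1,[-0.1,-0.1,0],0],
    [1,[-0.3,-0.2,0],0],
    [1,[-0.4,-0.2,0],0],
    [1,[-0.4,-0.2,0],0],
    [1,[-0.4,-0.2,0],0],
  ],
)

```text
time_s: 18.25
tool_pos: [0.5748, 0.0999, 0.2793]
eef_rot: [-1.993, -2.428, 0.003]
ft_force: [0.9, 0.4, -1.5]
opening: 0.0156
grasp_force: 49.4
```

Emit:
play_rows(
  commands=[
    [1,[-0.4,-0.2,0],0],
    [1,[-0.4,-0.2,0],0],
    [1,[-0.4,-0.2,0],0],
    [1,[-0.4,-0.2,0],0],
    [1,[-0.4,-0.2,0],0],
  ],
)

```text
time_s: 18.88
tool_pos: [0.5273, -0.0723, 0.2794]
eef_rot: [-1.992, -2.427, 0.002]
ft_force: [0.4, -0.9, -1.5]
opening: 0.0151
grasp_force: 49.4
```

Emit:
play_rows(
  commands=[
    [1,[-0.4,-0.3,0],0],
    [1,[-0.3,-0.2,0],0],
    [1,[-0.2,-0.1,0],0],
    [1,[-0.1,-0.1,0],0],
    [1,[0,0,0],0],
  ],
)

```text
time_s: 19.5
tool_pos: [0.4892, -0.16, 0.2801]
eef_rot: [-1.993, -2.428, 0.0]
ft_force: [-0.4, 1.9, -1.8]
opening: 0.0156
grasp_force: 49.4
```

```bash
python3 g.py .4815 -.1914 .28 .4815 -.1914 .2123
```

```text
t 19.5 p [ 0.489 -0.16   0.28 ] q [ 0.669  0.27  -0.572  1.721  0.155  1.196  0.253] op 0.015597755927853185 gf 49.41550254821777 F [-0.432  1.932 -1.846]
x [-0.195  0.981  0.   ] y [ 0.981  0.195 -0.   ] z [-0.  0. -1.]
[ 0.481 -0.191  0.28 ] units [-0.366 -0.172  0.001] mm 32.34364577194755
[ 0.481 -0.191  0.212] units [-0.     0.     0.846] mm 67.70000000000003
```

Emit:
play_rows(
  commands=[
    [1,[-0.2,-0.1,0],0],
    [1,[-0.17,-0.07,0],0],
    [1,[0,0,0.2],0],
    [1,[0,0,0.2],0],
    [1,[0,0,0],0],
  ],
)

```text
time_s: 20.12
tool_pos: [0.481, -0.1908, 0.2463]
eef_rot: [-1.989, -2.427, 0.001]
ft_force: [-0.2, 0.4, -1.5]
opening: 0.0158
grasp_force: 49.4
```

```bash
python3 g.py .4815 -.1914 .2123
cat > v.py <<'E'
from h import *
import sys
T,S=ctrl.get_image("top"),ctrl.get_image("side")
p=ctrl.get_obs()["tool_pos"];y=(0,255,0);r=(0,0,255)
c=p[:2]-[-.018,.0841];z=p[2]-.0133
u=np.array([-.196,.981]);v=np.array([.981,.196])
hd=np.array([[*(c+a*u+b*v),z+.0245] for a,b in((.06,-.008),(.154,-.008),(.154,.008),(.06,.008),(.06,-.008))])
cs=[(circ(c,.0365,z+.03),y),(circ(c,.012,z),y),(hd,y),(circ([.4995,-.2755],.032,.184),r)]
q=[*(c+.03*u),z]
cv2.imwrite(sys.argv[1],np.hstack([crop(S,proj(S,q)[0],cs,100,80,5),crop(T,proj(T,q)[0],cs,60,80,5)]))
E
python3 v.py pics/i.png
```

```text
t 20.125 p [ 0.481 -0.191  0.246] q [ 0.71   0.301 -0.552  1.766  0.172  1.126  0.301] op 0.015830785370914507 gf 49.41550433635712 F [-0.191  0.385 -1.495]
x [-0.197  0.98   0.002] y [ 0.98   0.197 -0.003] z [-0.003  0.002 -1.   ]
[ 0.481 -0.191  0.212] units [-0.009  0.006  0.425] mm 34.0311209289887
```

View pics/i.png

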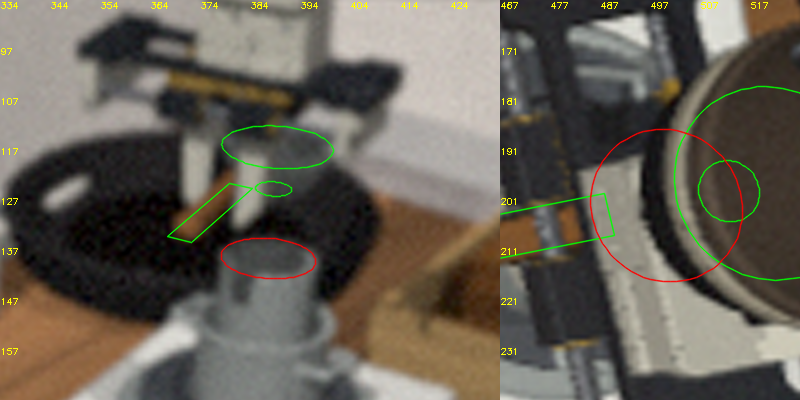

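Emit:
play_rows(
  commands=[
    [1,[-0.01,0,0.1],0],
    [1,[0,0,0.1],0],
    [1,[0,0,0.1],0],
    [1,[0,0,0.08],0],
    [1,[0,0,0.04],0],
  ],
)

```text
time_s: 20.85
tool_pos: [0.482, -0.1924, 0.2142]
eef_rot: [-1.992, -2.429, 0.0]
ft_force: [-0.4, 0.1, -0.7]
opening: 0.0156
grasp_force: 49.4
```

Emit:
play_rows(
  commands=[
    [1,[0,0,0],0],
    [1,[0,0,0],0],
    [1,[0,0,0],0],
    [1,[0,0,0],0],
    [1,[0,0,0],0],
  ],
)

```text
time_s: 21.48
tool_pos: [0.4822, -0.1925, 0.2148]
eef_rot: [1.992, 2.429, -0.0]
ft_force: [0.3, -0.0, -1.6]
opening: 0.0159
grasp_force: 49.4
```

```bash
python3 g.py .4815 -.1914 .2123
python3 - <<'E'
from h import *
S=ctrl.get_image("side");I=S["image"].astype(int)
P=[.4995,-.2755]
for z in(.184,.199,.229):print(z,proj(S,[*P,z])[0])
u=int(round(proj(S,[*P,.19])[0][0]))
print(u);print(I[100:152,u-1:u+3].mean((1,2)).round().astype(int))
# rows of bowl silhouette
for v in range(112,142,2):print(v,I[v,u-22:u+24,:].mean(1).round().astype(int))
E
```

```text
t 21.475 p [ 0.482 -0.192  0.215] q [ 0.702  0.331 -0.545  1.811  0.195  1.053  0.281] op 0.015870026125390103 gf 49.41529870033264 F [ 0.258 -0.041 -1.602]
x [-0.196  0.981 -0.   ] y [0.981 0.196 0.   ] z [ 0. -0. -1.]
[ 0.481 -0.191  0.212] units [ 0.015 -0.006  0.031] mm 2.8151849008225724
0.184 [387.0925 138.0192]
0.199 [387.455  133.9854]
0.229 [388.1884 125.7919]
387
[121 148 157 158 159 161 161 162 165 167 168 154 122  70  46  63  75  64
  47  42  54  61  60  55  59  69  78  79  86  86  85  80  74  74  72  71
  70  70  71  71  73  72  76  75  73  80  95 111 120 124 126 124]
112 [118 114  99  87  83  80  83  79  71  64  58  55  44  42  47  49  56  67
  73  84  94 107 123 129 129 130 138 129 106  72  55  45  41  44  34  45
  43  36  38  40  40  39  43  39  41  39]
114 [49 42 57 54 64 68 69 78 82 82 80 72 74 71 75 75 70 56 55 54 53 49 47 48
 38 48 50 53 46 38 37 40 37 34 39 41 44 44 46 49 44 50 45 36 33 41]
116 [47 35 32 41 34 35 34 40 52 51 46 38 29 36 39 54 58 65 59 73 75 79 74 72
 76 65 44 26 28 38 42 33 28 34 43 32 43 44 45 48 40 41 38 45 61 89]
118 [ 39  35  39  37  36  27  
[... 1573 characters left out ...]
9 148 163
 166 148 117  86  73  65  63  60  60  48  36  33  24  30  30  30  33  27
  22  19  22  23  17  36  21  38  51  63]
136 [ 18  21   7  10  21  67 107 123 104  91  78  76  62  51  64 109 151 164
 162 148 110  76  66  73  67  63  62  60  57  56  45  45  35  31  25  28
  31  17  20  23  31  13  32  50  68  71]
138 [ 16  14   6  22  32  48  69  80  79  71  61  52  50  48  81 124 154 163
 150 125  86  76  71  70  65  67  65  64  60  67  69  69  60  38  28  15
  23  12  12  16  14  29  42  60  76  76]
140 [ 11  12  27  46  79  91  87  81  65  58  43  33  34  42  75 114 124 117
  99  75  74  82  76  63  70  64  64  65  79  90  97  97  70  29  22  22
   0  20  18  19  40  55  67  78  81  79]
```

Emit:
play_rows(
  commands=[
    [1,[0.01,0,0.03],0],
    [1,[0,0,0],0],
    [1,[0,0,0],0],
    [1,[0,0,0],0],
    [1,[0,0,0],0],
  ],
)

```text
time_s: 22.15
tool_pos: [0.4821, -0.1917, 0.2124]
eef_rot: [1.992, 2.429, -0.0]
ft_force: [0.3, -0.5, -2.1]
opening: 0.0156
grasp_force: 49.4
```

```bash
python3 g.py .4815 -.1914 .2123; python3 -c "
from station import ctrl
print(ctrl.hand_in())"
```

```text
t 22.15 p [ 0.482 -0.192  0.212] q [ 0.701  0.333 -0.545  1.815  0.197  1.048  0.278] op 0.015606199882349958 gf 49.41543996334076 F [ 0.292 -0.504 -2.125]
x [-0.196  0.981 -0.   ] y [0.981 0.196 0.   ] z [ 0. -0. -1.]
[ 0.481 -0.191  0.212] units [ 0.005 -0.006  0.001] mm 0.6568905044756304
the job is handed in; nothing more can be done
None
```

The job is handed in at 22 s (no verdict shown): the melting pot stands released in the bath pot, and the strainer is held level and centred over it, bowl about 15 mm above the rim by the arm's reading; I had no pictures left to view the final pose.

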